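# Pull the funnel arm out one hole

## Robot

A 7-joint arm with a two-finger parallel gripper is mounted at the origin on the work surface. World frame = base frame: x ahead of the robot, y to its left, z up, the work surface at z = 0. Lengths are in m, angles in rad, forces in N, time in s.
With the tool pointing down it reaches from about 0.35 to 0.9 m from the base axis. Payload 8.1 kg.
Tool frame: the origin (TCP) lies midway between the tips of the shut fingers; the grasp point (between the pads) lies 19 mm behind it; z points along the fingers, y is the direction in which the jaws open and shut (so a half turn about z gives the same grasp; the last joint's range is limited). The gripper opens to 92 mm and grips with 3 to 60 N. Pads are 19 mm wide; open, the fingers measure 130 mm over their backs; the gripper's body (75 mm by 190 mm) begins 47 mm behind the grasp point.
Start: joints at [1.197, 0.434, 0.025, 1.573, -0.012, 1.134, -0.075], TCP at [0.167, -0.602, 0.188] pointing down, gripper open.
Joint ranges: [-2.62, 2.62], [-0.44, 2.09], [-1.27, 1.32], [0.08, 2.57], [-1.32, 4.46], [0.12, 2], [-2.74, 2.74]. Speed limits (rad/s): [2.22, 2.22, 3.01, 3.01, 3.14, 3.14, 3.14].

## Interface

Orientations are given as a rotation vector (axis times angle).
In Python, from cell import monitor, get_image, get_calibration, workorder, look_for, masks_of gives the robot as it stands.
- The arm moves only by the shell command python3 -m crank 'ROWS' [FORCE]. ROWS is JSON, a list of rows, each a list of 3 entries, a list of its own where there are three numbers: the shift along the tool's x, y, z in cm, then the turn about the tool's z in degrees, then the closure in counts, from 0 (fully open) to 255 (shut). A call has 1 to 5 rows; each row shifts and turns the commanded pose from where the row before left it, along the tool's axes as they then stand; what a row does not reach is not made up. A row lasts 1/10 s, in which the tool goes at most 50 mm and 8.59 degrees, less where a joint would pass 70% of its speed; a pose out of reach is approached as far as the arm can. A call with a gripper value outside its range is refused whole. The fingers move at their own pace and stop on an object; FORCE is the grip in N (left out, the last holds). Time passes only in rows, so rows that do not move let the fingers close. It gives the time, the measured TCP pose, the force and the opening at its end, in the units of the state.
- monitor.observe(): the state, without advancing time (a new reading comes with each control period).
- get_image(name): name is "scene" or "top" or "wrist"; returns (picture, depth): 400x640x3 uint8, red, green, blue; 400x640 float32, m along the optical axis (not along the pixel's ray), 0 where there is no reading.
- get_calibration(name): a dict with "fx", "fy", "cx", "cy" (pixels), "R" (3x3) and "t" (3): a world point X has camera coordinates R X + t. Camera axes: x right, y down, z forward; pixel columns grow to the right and rows downward; lengths in m; the calibration is good to about 2 mm. A picture is of the moment at which its call begins: read the wrist's pose just before it. get_calibration takes no time and is no camera call; for the wrist camera it gives the pose at the moment of the call.
- workorder.sign_off(): hands the job in, once; it reports no verdict.
Trained networks look in the newest picture that a camera, given by its name, has taken for a name from the list of things; names that differ only in an ending like _2 or _b are one class to them, and where a whole thing is asked for, a point or a joint stands for the part that bears it (a point fixed in the world has none). Each returns a list of dicts, best first, with "score" (0 to 1); they miss things now and then, are a little off and sometimes report something else, mostly with a low value. They report only what shows in the picture. A call takes as long as a camera call.
- look_for(label, camera): "location" ([x, y, z] in m, in world coordinates, good to about 4 mm: the middle of the surface that is visible of it).
- masks_of(label, camera): "region" (400x640 bool, what is visible of it).
The state is a dict: "clock": time; "joints": joint angles; "dq": joint speeds; "joint_efforts": joint torques, N m; "position": TCP position; "ee_rot": TCP orientation; "force": force on the tool from outside, world axes, zero at the start; "ft_torque": the same for the moment, N m; "width": opening from 0.0 (shut) to 1.0 (fully open).
Only numpy, scipy, OpenCV 4.12 (cv2) and the standard library are available. Lean on these libraries where they do the work, as an engineer would, in place of code of your own. Each camera call takes 0.05 s, during which the arm holds its last target.

## Task

Pull the telescopic funnel arm out to its next hole, so that its ring stands over the beaker: press the sprung button in, slide the inner tube outward until the button pops up again, and let go. Do it by feel: neither press the button hard nor force the tube against its lock, and leave the beaker, bottle and jar where they stand.

Things in the scene. Friction and masses are not known exactly. Their poses are not given: they have to be found in the camera images.
- stand: Fixed stand: a level square aluminium tube, 30 x 30 mm outside, 190 mm long, top face 110 mm above the bench, on two posts and a steel base plate 200 x 110 x 8 mm. Origin: on the bench, right below the first hole, which is midway along the tube. x axis: level, along the tube, the way the inner tube is pulled out; z up.
- first_hole (a point): Centre of the first hole, in the top face of the stand's tube. The top wall (3 mm) has a 9 mm slot along it and two holes, each 19 mm wide and 15 mm long along x. The next hole is in an index plate that was clamped by hand 44 to 70 mm along x from this point; where exactly is not reported: it is found by the click.
- tube (a joint): How far the inner tube (steel, 21 mm square, rubs with about 2 N) is pulled out, m: about 0 with the lock in the first hole (1.5 mm of play either way), 0.044 to 0.070 in the next hole (same play), end stop at 0.080. Button, handle and ring move along the stand's x with it.
- button (a joint): How far the button is pressed in, m: 0 is up, 0.008 the bottom stop. 3.5 N starts it, then 0.5 N per mm. Pressed 5 mm or more in a hole, the lock is clear below the top wall and the tube can slide. Between the holes the wall keeps it down at about 0.0045 with nothing pressing it; over a hole it pops up to 0 by itself and locks the tube, unless it is held down.
- cap: Round black rubber cap of the button, 22 mm across, 9 mm thick, above the slot. Origin: centre of its top face, 128 mm above the bench when up; z up. Dragging the pressed cap sideways with the finger that presses it takes the tube along by friction. Not to be pressed with more than 25 N.
- lock: Steel lock block under the cap, hidden inside the tube, 12 mm along the tube x 16 x 9.5 mm; it moves with the button and fits the holes. Origin at its centre. A locked tube must not be pushed or pulled with more than 17 N.
- handle (a point): Point on the black handle, an upright post on the inner tube 128 mm along x from the button: 14 mm thick along x, 24 mm wide across, flat top 158 mm above the bench. The point is on its middle line, 140 mm above the bench. Fingers have room on both its x sides down to 112 mm above the bench: the stand's tube (110 mm high) ends 26 mm before it when the arm is in.
- ring (a point): Centre of the steel wire ring on the end of the inner tube that takes a funnel: 76 mm across outside, bar 8 mm, level, 95 mm above the bench, 61 mm beyond the handle along x.
- beaker: Glass beaker on the bench under the ring's place when the arm is pulled out, 64 mm across, 68 mm high. Origin: centre of its underside. To be left alone.
- reagent: Amber reagent bottle with black cap, 52 mm across, 115 mm high, on the bench near the arm. Origin: centre of its underside. To be left alone.
- jar: White jar, 62 mm across, 70 mm high, on the bench near the arm. Origin: centre of its underside. To be left alone.

How it is judged:
By the outcome, as a careful person would: the job done as asked, in the order asked, and still so for the second after the job is handed in, with the robot touching nothing.
It also fails if it takes over 48 s, if anything falls off the work surface, if the arm or the gripper's body presses on something with over 40 N, if the wrist force passes 120 N, or if a joint passes its speed limit or range.

## Working session

There is one attempt and no reset: what is moved stays moved. The work goes in short steps, Python scripts to look and compute and a shell command to move; the robot and the scene stay as the last step left them, time stands still between calls to the robot, and variables do not carry over. Pictures are saved under pics/ and viewed, and the job is handed in when it is done.

```bash
ls; mkdir -p pics; cat > h.py <<'E'
import numpy as np, cv2
from cell import monitor, get_image, get_calibration, workorder, look_for, masks_of
from scipy.spatial.transform import Rotation as Ro
def save(name, fn):
    im,d=get_image(name); cv2.imwrite('pics/'+fn+'.png', im[:,:,::-1]); return im,d
def world(name,u,v,z):
    c=get_calibration(name); p=np.array([(u-c['cx'])/c['fx']*z,(v-c['cy'])/c['fy']*z,z]).reshape(3,-1)
    return (np.array(c['R']).T@(p-np.array(c['t']).reshape(3,1))).T
E
python3 - <<'E'
from h import *
s=monitor.observe(); print(s)
for n in ['scene','top']:
    save(n,n+'0')
    for l in ['cap','handle','ring','stand','beaker','reagent','jar']:
        print(n,l,[(np.round(r['location'],4).tolist(),round(r['score'],2)) for r in look_for(l,n)][:2])
print(monitor.observe()['clock'])
E
```

```text
pics
{'clock': 0.0, 'joints': array([ 1.19742771,  0.43524164,  0.02496025,  1.57409261, -0.01160009,
        1.1340055 , -0.07511459]), 'dq': array([ 0.0013181 , -0.00010921,  0.00056532, -0.00074138, -0.00060139,
       -0.00103736,  0.00116294]), 'joint_efforts': array([ 7.56671452e-04, -6.67838502e+01,  9.85663645e-01, -3.14458251e+01,
       -6.03277353e-02,  4.29204851e-02,  1.71733204e-04]), 'position': array([ 0.16696229, -0.60168784,  0.18703503]), 'ee_rot': array([-3.11131279e+00, -4.23700027e-01,  5.56161339e-04]), 'force': array([ 0.46011895, -1.21590956, -0.71436015]), 'ft_torque': array([0.02952302, 0.01645596, 0.01124162]), 'width': 1.0007100016358101}
scene cap [([0.5418, -0.1056, 0.1276], 0.48)]
scene handle [([0.5734, 0.0126, 0.1056], 0.59)]
scene ring [([0.5719, 0.0137, 0.1058], 0.89)]
scene stand [([0.5461, -0.0969, 0.028], 0.97), ([0.5701, 0.0124, 0.1074], 0.6)]
scene beaker [([0.6069, 0.1328, 0.0432], 0.66)]
scene reagent [([0.68, -0.2248, 0.0706], 0.68)]
scene jar [([0.7365, -0.0642, 0.0613], 0.85), ([0.5418, -0.108, 0.1254], 0.55)]
top cap [([0.6111, 0.141, 0.021], 0.32)]
top handle [([0.5587, 0.0067, 0.1045], 0.61)]
top ring [([0.5652, 0.0075, 0.1051], 0.93)]
top stand [([0.548, -0.0899, 0.0075], 0.94)]
top beaker [([0.6106, 0.1411, 0.0246], 0.88), ([0.7182, -0.0456, 0.0675], 0.39)]
top reagent [([0.6561, -0.209, 0.0796], 0.93), ([0.5378, -0.1025, 0.1297], 0.49)]
top jar [([0.6102, 0.1394, 0.0235], 0.62), ([0.716, -0.0459, 0.0673], 0.57)]
0.8
```

View pics/scene0.png

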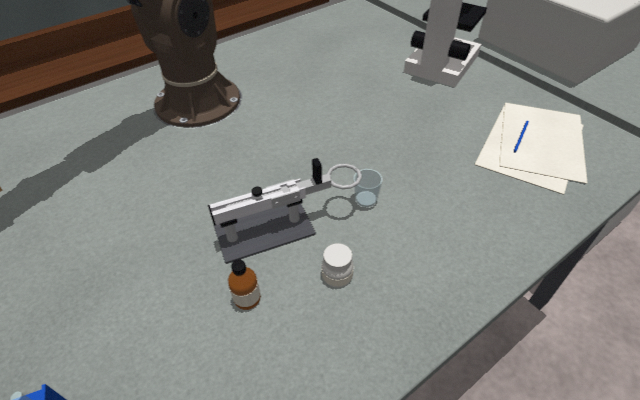

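View pics/top0.png

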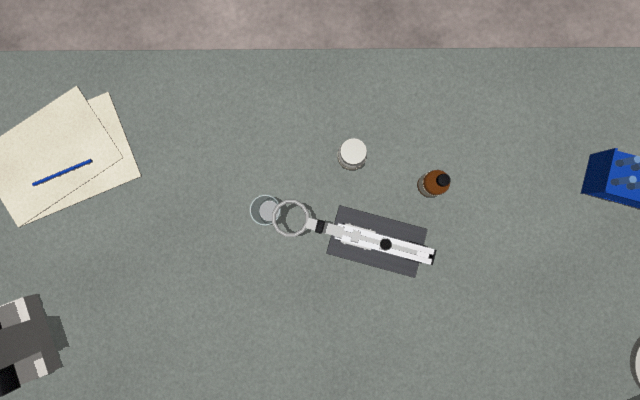

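The scene view shows the arm running from the stand toward the beaker. In the top view, the cap is at (386,244), the handle at (320,227), the ring at about (291,218) and the beaker at about (265,210). The network handle fix sits off the post, so I'll project these pixels onto their known heights.

```bash
python3 - <<'E'
from h import *
im,d=get_image('top')
c=get_calibration('top');R=np.array(c['R']);t=np.array(c['t']).ravel();C=-R.T@t;print('cam',C)
def atz(u,v,z):
    r=R.T@np.array([(u-c['cx'])/c['fx'],(v-c['cy'])/c['fy'],1]);return C+r*(z-C[2])/r[2]
g=im.astype(int).sum(2)
def cent(u0,v0,w,zlo,zhi,dark=True):
    vv,uu=np.mgrid[v0-w:v0+w+1,u0-w:u0+w+1]; vv=vv.ravel();uu=uu.ravel()
    P=np.array([world('top',u,v,d[v,u])[0] for u,v in zip(uu,vv)])
    m=(P[:,2]>zlo)&(P[:,2]<zhi)
    if dark: m&=g[vv,uu]<150
    print(m.sum(),P[m].mean(0).round(4),P[m].min(0).round(4),P[m].max(0).round(4), uu[m].mean(),vv[m].mean()); return uu[m].mean(),vv[m].mean()
a=cent(386,244,14,.12,.14);cap=atz(*a,.128);print('cap',cap)
b=cent(320,227,12,.148,.17);hd=atz(*b,.158);print('handle',hd, np.linalg.norm((hd-cap)[:2]))
e=cent(291,218,24,.08,.11,False);rg=atz(*e,.095);print('ring(blob)',rg,np.linalg.norm((rg-cap)[:2]))
v=(hd-cap)[:2];print('yaw',np.degrees(np.arctan2(v[1],v[0])));v=(rg-cap)[:2];print(np.degrees(np.arctan2(v[1],v[0])))
# stand top tube edge fit
m=np.zeros(im.shape[:2],np.uint8)
vv,uu=np.mgrid[195:280,320:450];vv=vv.ravel();uu=uu.ravel()
P=np.array([world('top',u,w,d[w,u])[0] for u,w in zip(uu,vv)])
k=(abs(P[:,2]-.110)<.006);Q=P[k,:2];L=cv2.fitLine(Q.astype(np.float32),cv2.DIST_HUBER,0,.01,.01).ravel();print('tube line',k.sum(),L,np.degrees(np.arctan2(L[1],L[0])))
al=(Q-cap[:2])@L[:2];print('extent',al.min(),al.max(), 'perp of cap',np.cross(L[:2],cap[:2]-L[2:]))
cv2.imwrite('pics/topz.png',cv2.resize(im[180:300,240:450,::-1],None,fx=3.8,fy=3.8,interpolation=cv2.INTER_CUBIC))
s=monitor.observe();print(s['clock'],Ro.from_rotvec(s['ee_rot']).as_matrix().round(3))
E
```

```text
cam [0.57875719 0.00927779 0.85586402]
79 [ 0.5381 -0.1046  0.1275] [ 0.5305 -0.1135  0.1244] [ 0.5456 -0.0962  0.1315] 385.34177215189874 243.9367088607595
cap [ 0.53817325 -0.10450778  0.128     ]
77 [0.5719 0.0176 0.1576] [0.5607 0.0101 0.1544] [0.5824 0.0246 0.1608] 319.87012987012986 225.84415584415584
handle [0.57185149 0.01757296 0.158     ] 0.12664095346645568Traceback (most recent call last):
  File "<stdin>", line 15, in <module>
  File "<stdin>", line 9, in cent
  File "h.py", line 7, in world
    c=get_calibration(name); p=np.array([(u-c['cx'])/c['fx']*z,(v-c['cy'])/c['fy']*z,z]).reshape(3,-1)
ValueError: time passes only in moves, steps and waits
```

```bash
python3 - <<'E'
from h import *
im,d=get_image('top')
c=get_calibration('top');R=np.array(c['R']);t=np.array(c['t']).ravel()
vv,uu=np.mgrid[0:400,0:640]
P=(np.stack([(uu-c['cx'])/c['fx']*d,(vv-c['cy'])/c['fy']*d,d],-1)-t)@R
cap=np.array([.53817,-.10451]);hd=np.array([.57185,.01757])
Q=P[195:280,320:450].reshape(-1,3);Q=Q[abs(Q[:,2]-.11)<.006][:,:2]
L=cv2.fitLine(Q.astype(np.float32),cv2.DIST_HUBER,0,.01,.01).ravel();u=L[:2]*np.sign(L[1]);print(len(Q),u,np.degrees(np.arctan2(u[1],u[0])))
n=np.array([-u[1],u[0]])
print('extent',np.percentile((Q-cap)@u,[0,2,98,100]),'perp',np.percentile((Q-cap)@n,[0,2,50,98,100]))
print('handle',(hd-cap)@u,(hd-cap)@n)
R2=P[190:245,265:315].reshape(-1,3);R2=R2[abs(R2[:,2]-.097)<.01][:,:2]
print(len(R2),R2.min(0),R2.max(0),[np.percentile((R2-cap)@k,[1,99]) for k in(u,n)])
cv2.imwrite('pics/topz.png',cv2.resize(im[180:300,240:450,::-1],None,fx=3.8,fy=3.8,interpolation=cv2.INTER_CUBIC))
s=monitor.observe();print(s['clock'],Ro.from_rotvec(s['ee_rot']).as_matrix().round(3).tolist())
E
```

```text
1474 [0.26007903 0.9655873 ] 74.92525
extent [-0.09926782 -0.09571481  0.11311626  0.12001156] perp [-0.01820417 -0.01645295  0.00028955  0.01681989  0.01873712]
handle 0.12663836137771606 -0.0007705333471297558
503 [0.55108224 0.02957063] [0.62201495 0.11299201] [array([0.13837366, 0.22327781]), array([-0.03507111,  0.03571362])]
0.9 [[0.964, 0.267, 0.0], [0.267, -0.964, -0.0], [0.0, 0.0, -1.0]]
```

View pics/topz.png

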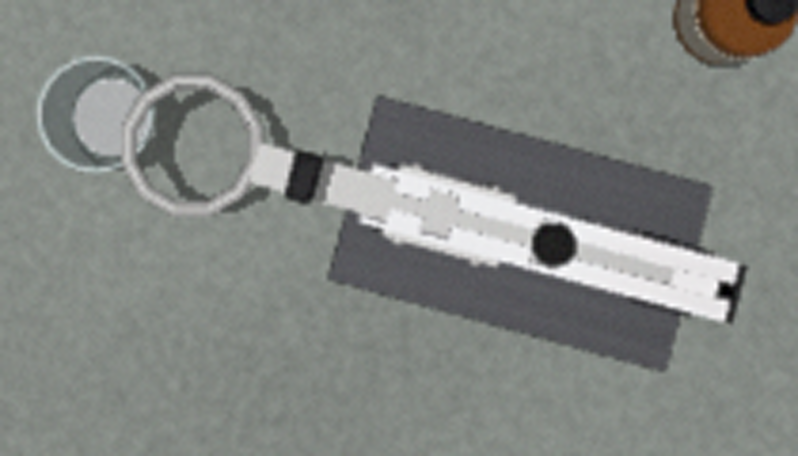

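Cap top is at (0.538,-0.1045), with the handle 127 mm away on a line at yaw of about 74.8°. That agrees with the given 128 mm. I'll move over with the fingers shut.

```bash
python3 -m crank '[[[3.7,-2.9,0],0,255],[[3.7,-2.9,0],0,255],[[3.7,-2.9,0],0,255],[[3.7,-2.9,0],0,255],[[3.7,-2.9,0],0,255]]' 20; python3 -m crank '[[[3.7,-2.9,0],0,255],[[3.7,-2.9,0],0,255],[[3.7,-2.9,0],0,255],[[3.7,-2.9,0],0,255],[[3.7,-2.9,0],0,255]]'; python3 -m crank '[[[0,0,0],8.5,255],[[0,0,0],8.5,255],[[0,0,0],8.5,255],[[0,0,0],5.2,255],[[0,0,0],0,255]]'
python3 - <<'E'
from h import *
s=monitor.observe();R=Ro.from_rotvec(s['ee_rot']).as_matrix();p=s['position']
print(s['clock'],p,R.round(3).tolist(),np.degrees(np.arctan2(R[1,1],R[0,1])),s['force'])
print(R.T@(np.array([.53817,-.10451,.145])-p)*100)
E
```

```text
clock: 1.4
position: [0.3075, -0.4115, 0.1881]
ee_rot: [3.112, 0.424, 0.0]
force: [1.0, -0.7, 0.9]
width: 0.616
clock: 1.9
position: [0.4471, -0.2223, 0.1882]
ee_rot: [3.112, 0.424, 0.001]
force: [0.5, -1.0, 0.5]
width: 0.179
clock: 2.4
position: [0.4462, -0.2238, 0.1879]
ee_rot: [3.114, -0.417, 0.0]
force: [0.5, 0.3, -0.4]
width: 0.003
2.4 [ 0.4461999  -0.22380502  0.18791613] [[0.965, -0.263, 0.0], [-0.263, -0.965, -0.0], [0.0, 0.0, -1.0]] -105.25835680697053 [ 0.48619699  0.30800394 -0.358269  ]
[  5.7326114  -13.93013532   4.29004284]
```

```bash
python3 -m crank '[[[1.9,-4.6,0],0,255],[[1.9,-4.6,0],0,255],[[1.93,-4.73,0],0,255],[[0,0,3.8],0,255],[[0,0,0],0,255]]'
python3 - <<'E'
from h import *
s=monitor.observe();R=Ro.from_rotvec(s['ee_rot']).as_matrix();p=s['position']
save('wrist','w1');save('scene','s1')
im=cv2.imread('pics/s1.png');cv2.imwrite('pics/s1z.png',cv2.resize(im[60:280,180:420],None,fx=2.7,fy=2.7,interpolation=cv2.INTER_CUBIC))
print(s['force'],R.T@(np.array([.53817,-.10451,.128])-p)*100)
print(look_for('cap','wrist')[:1])
E
```

```text
clock: 2.9
position: [0.535, -0.1035, 0.1462]
ee_rot: [-3.115, 0.406, 0.01]
force: [-0.8, -0.7, -0.7]
width: 0.004
[-0.83489621 -0.67172862 -0.73209508] [0.33973786 0.0118878  1.8169819 ]
[{'location': [0.5411, -0.1084, 0.1287], 'score': 0.83}]
```

View pics/w1.png

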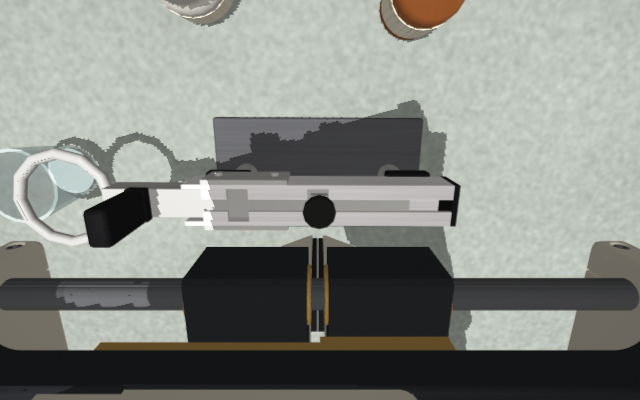

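View pics/s1z.png

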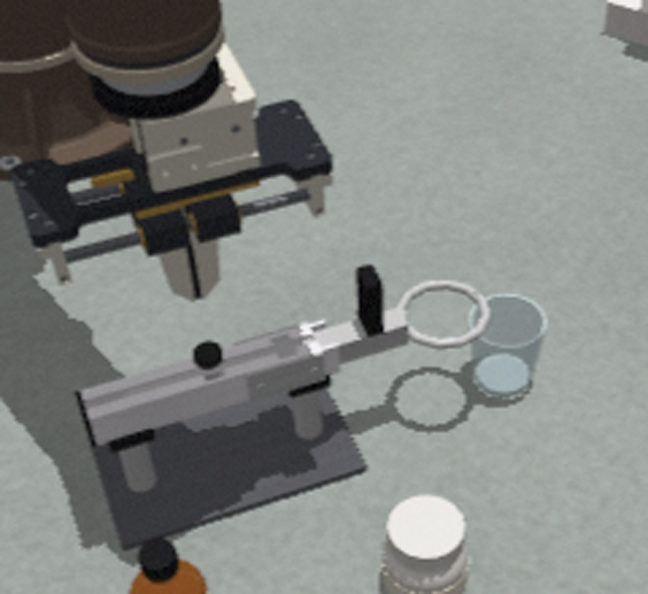

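```bash
python3 - <<'E'
from h import *
s=monitor.observe();p=s['position'];print(p,s['clock'])
for n in('wrist','scene','top'):
    c=get_calibration(n)
    for X in (p,[.53817,-.10451,.128],[.57185,.01757,.158]):
        q=np.array(c['R'])@X+np.array(c['t']).ravel();print(n,q[:2]/q[2]*[c['fx'],c['fy']]+[c['cx'],c['cy']],q[2])
E
```

```text
[ 0.53704348 -0.10657909  0.15065821] 3.05
wrist [316.95787096 230.49310273] 0.21024723197515421
wrist [313.54916629 217.47269046] 0.23186926820731052
wrist [ 97.47512595 233.48525587] 0.2028426042464911
scene [254.03679991 181.98633901] 0.8335389767523407
scene [256.75617379 190.00064786] 0.8505603500297279
scene [316.30266281 161.96750767] 0.858574217874839
top [388.46535979 245.27802417] 0.6985583543384126
top [385.34297728 243.93846278] 0.721280517714119
top [319.87176811 225.84498759] 0.6960329929692338
```

```bash
python3 - <<'E'
from h import *
for i in range(2):
    s=monitor.observe();print(s['position'],s['clock'],s['force'])
    im,d=save('scene','s2')
cv2.imwrite('pics/s2z.png',cv2.resize(im[120:220,200:330,::-1],None,fx=6,fy=6,interpolation=cv2.INTER_CUBIC))
im,d=save('wrist','w2')
c=get_calibration('wrist')
def proj(X):
    q=np.array(c['R'])@X+np.array(c['t']).ravel();return (q[:2]/q[2]*[c['fx'],c['fy']]+[c['cx'],c['cy']]).round(1)
p=monitor.observe()['position'];print(p,proj(p),proj([.53817,-.10451,.128]))
g=im.astype(int).sum(2)[195:228,295:345]<110;v,u=np.nonzero(g);print('cap px',u.mean()+295,v.mean()+195,g.sum())
E
```

```text
[ 0.53704348 -0.10657909  0.15065821] 3.05 [-0.04951697  0.24000428  0.72047238]
[ 0.53745592 -0.10674132  0.15116702] 3.1 [ 0.46386087 -0.44585225  0.23857363]
[ 0.53771681 -0.10654049  0.1512982 ] [317.  230.5] [313.9 218.2]
cap px 315.04564315352695 213.53665283540803 723
```

View pics/s2z.png

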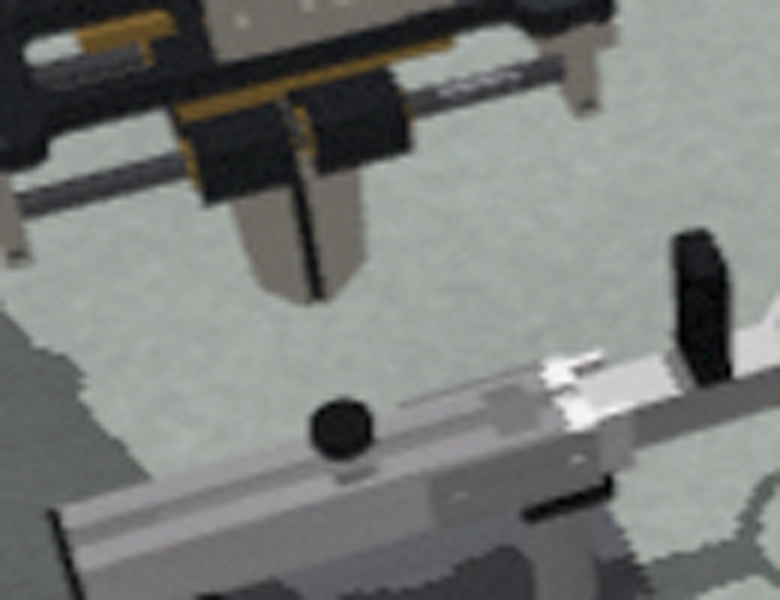

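View pics/w2.png

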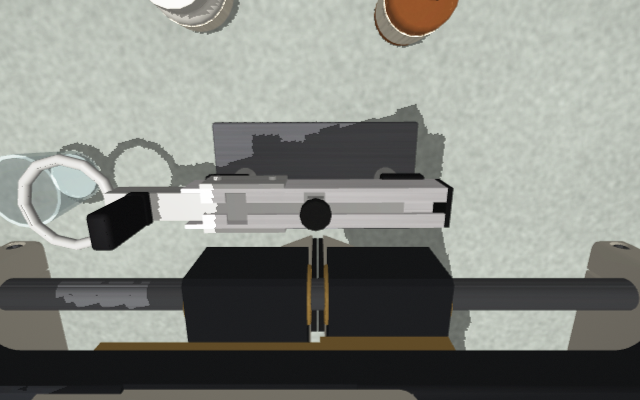

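```bash
python3 - <<'E'
from h import *
p=monitor.observe()['position']
im,d=get_image('scene');c=get_calibration('scene')
R=np.array(c['R']);t=np.array(c['t']).ravel()
vv,uu=np.mgrid[0:400,0:640]
P=(np.stack([(uu-c['cx'])/c['fx']*d,(vv-c['cy'])/c['fy']*d,d],-1)-t)@R
m=np.linalg.norm(P[...,:2]-p[:2],axis=-1)<.04
Q=P[m];Q=Q[Q[:,2]>.135];Q=Q[np.argsort(Q[:,2])];print('scene tip',Q[:12].round(4).tolist(),len(Q))
for (u,v) in [(253,168),(253,169),(250,166),(257,165),(257,190)]: print(u,v,P[v,u].round(4),d[v,u])
im,d=get_image('wrist');c=get_calibration('wrist')
R=np.array(c['R']);t=np.array(c['t']).ravel()
P=(np.stack([(uu-c['cx'])/c['fx']*d,(vv-c['cy'])/c['fy']*d,d],-1)-t)@R
for v in (238,240,243): print('wrist',v,P[v,314:323].round(3).tolist())
print(P[213,315],p, R.round(3).tolist(), (-R.T@t).round(3))
E
```

```text
scene tip [[0.5443, -0.1094, 0.1894], [0.5472, -0.1067, 0.19], [0.5468, -0.1042, 0.1908], [0.5467, -0.1124, 0.193], [0.5484, -0.1069, 0.1936], [0.5451, -0.1156, 0.1936], [0.5474, -0.1084, 0.1937], [0.5489, -0.1028, 0.194], [0.5468, -0.1144, 0.1941], [0.546, -0.1117, 0.1946], [0.5458, -0.1178, 0.1954], [0.5473, -0.108, 0.1959]] 4723
253 168 [ 0.5473 -0.108   0.1959] 0.7938245
253 169 [ 0.5474 -0.1084  0.1937] 0.7952988
250 166 [ 0.5474 -0.1132  0.2039] 0.7858895
257 165 [ 0.5524 -0.1015  0.2034] 0.7881709
257 190 [ 0.5402 -0.1049  0.1299] 0.847945
wrist 238 [[0.549, -0.108, 0.19], [0.548, -0.108, 0.19], [0.548, -0.109, 0.19], [0.473, -0.088, -0.0], [0.472, -0.089, -0.001], [0.548, -0.11, 0.189], [0.548, -0.111, 0.191], [0.547, -0.111, 0.189], [0.548, -0.111, 0.19]]
wrist 240 [[0.549, -0.108, 0.192], [0.549, -0.108, 0.193], [0.548, -0.109, 0.192], [0.549, -0.109, 0.193], [0.548, -0.11, 0.193], [0.548, -0.11, 0.193], [0.548, -0.11, 0.192], [0.548, -0.111, 0.193], [0.548, -0.111, 0.193]]
wrist 243 [[0.549, -0.108, 0.196], [0.549, -0.108, 0.196], [0.548, -0.109, 0.195], [0.548, -0.109, 0.196], [0.548, -0.109, 0.196], [0.548, -0.11, 0.197], [0.548, -0.11, 0.196], [0.548, -0.111, 0.196], [0.548, -0.111, 0.196]]
[ 0.54143485 -0.10577615  0.12775431] [ 0.53771681 -0.10654049  0.1512982 ] [[-0.263, -0.965, -0.0], [-0.928, 0.253, 0.275], [-0.265, 0.072, -0.961]] [ 0.611 -0.126  0.348]
```

```bash
python3 - <<'E'
from h import *
p=monitor.observe()['position'];print(p)
im,d=get_image('scene');c=get_calibration('scene')
R=np.array(c['R']);t=np.array(c['t']).ravel()
vv,uu=np.mgrid[0:400,0:640]
P=(np.stack([(uu-c['cx'])/c['fx']*d,(vv-c['cy'])/c['fy']*d,d],-1)-t)@R
for (x,y) in [(318,295),(318,250),(300,200),(240,190),(380,150),(210,195),(400,145),(250,115),(400,60),(200,20),(585,105),(20,255),(450,95)]:
    u,v=200+x//6,120+y//6;print((x,y),P[v,u].round(4),im[v,u])
E
```

```text
[ 0.53761603 -0.10610117  0.15091878]
(318, 295) [ 0.546  -0.1078  0.1923] [39 42 42]
(318, 250) [ 0.5488 -0.1062  0.2132] [88 86 80]
(300, 200) [ 0.5458 -0.1078  0.2311] [22 22 23]
(240, 190) [ 0.5669 -0.1344  0.2643] [26 26 29]
(380, 150) [ 0.578  -0.096   0.2647] [22 25 27]
(210, 195) [ 0.5666 -0.1433  0.2666] [21 27 26]
(400, 145) [ 0.5778 -0.0901  0.2638] [25 25 27]
(250, 115) [ 0.5581 -0.1247  0.2794] [30 32 36]
(400, 60) [ 2.409e-01  8.670e-02 -1.000e-04] [136 133 115]
(200, 20) [ 0.5245 -0.1192  0.2897] [35 36 35]
(585, 105) [ 0.5937 -0.037   0.2625] [78 76 73]
(20, 255) [ 0.5505 -0.195   0.2618] [55 55 56]
(450, 95) [ 0.5767 -0.0701  0.2725] [103 105 109]
```

Both cameras show the visible fingertips at z of about 0.189. The reported TCP z is 0.151. The gripper body is also about 38 mm higher than the stated geometry implies, while laterally it agrees. I can't trust the height, so I'll come down by feel, checking near both candidate heights.

```bash
python3 -m crank '[[[0.15,-0.15,0.8],0,255],[[0,0,0.4],0,255],[[0,0,0.2],0,255],[[0,0,0.2],0,255]]'; python3 -m crank '[[[0,0,0.2],0,255],[[0,0,0.2],0,255]]';python3 -m crank '[[[0,0,0.2],0,255],[[0,0,0],0,255]]'
python3 - <<'E'
from h import *
s=monitor.observe();p=s['position'];print(p,s['force'],s['clock'])
im,d=get_image('scene');c=get_calibration('scene')
R=np.array(c['R']);t=np.array(c['t']).ravel()
vv,uu=np.mgrid[0:400,0:640]
P=(np.stack([(uu-c['cx'])/c['fx']*d,(vv-c['cy'])/c['fy']*d,d],-1)-t)@R
m=np.linalg.norm(P[...,:2]-p[:2],axis=-1)<.025
Q=P[m];Q=Q[Q[:,2]>.135];print('lowest',np.sort(Q[:,2])[:15].round(3))
cv2.imwrite('pics/s3z.png',cv2.resize(im[120:220,200:330,::-1],None,fx=6,fy=6,interpolation=cv2.INTER_CUBIC))
E
```

```text
clock: 3.75
position: [0.5389, -0.1042, 0.1333]
ee_rot: [3.114, -0.415, -0.001]
force: [0.8, 0.0, -0.4]
width: 0.004
clock: 3.95
position: [0.5392, -0.1042, 0.1297]
ee_rot: [3.114, -0.415, 0.0]
force: [-0.5, 0.5, -0.2]
width: 0.006
clock: 4.15
position: [0.5389, -0.1042, 0.1276]
ee_rot: [3.114, -0.415, -0.001]
force: [0.1, 0.1, -0.5]
width: 0.003
[ 0.53894439 -0.10424371  0.12755619] [ 0.08062383  0.1357648  -0.47730622] 4.15
lowest [0.166 0.167 0.168 0.168 0.168 0.169 0.17  0.171 0.171 0.171 0.171 0.171
 0.171 0.171 0.172]
```

View pics/s3z.png

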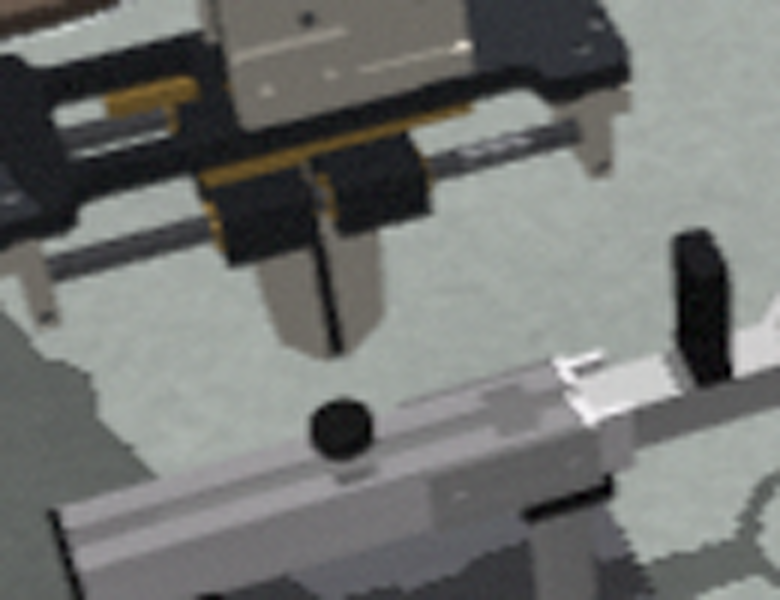

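No contact at reported z 0.1276, and the picture shows the tip well above the cap (tip near (334,350), cap top near (342,405) in the zoom). The tool is about 38 mm shorter than reported, so I expect contact near reported z 0.090.

```bash
python3 -m crank '[[[0,0,0.8],0,255],[[0,0,0.8],0,255],[[0,0,0.6],0,255],[[0,0,0.4],0,255],[[0,0,0],0,255]]'; python3 -m crank '[[[0,0,0.2],0,255],[[0,0,0.0],0,255]]'
python3 - <<'E'
from h import *
s=monitor.observe();p=s['position'];print(p,s['force'],s['clock'])
im,d=get_image('scene')
cv2.imwrite('pics/s4z.png',cv2.resize(im[120:220,200:330,::-1],None,fx=6,fy=6,interpolation=cv2.INTER_CUBIC))
save('wrist','w4')
E
```

```text
clock: 4.7
position: [0.5386, -0.1042, 0.101]
ee_rot: [3.114, -0.415, -0.002]
force: [-0.2, -0.4, 0.1]
width: 0.006
clock: 4.9
position: [0.5392, -0.1043, 0.0998]
ee_rot: [3.114, -0.415, 0.0]
force: [-1.1, 0.4, -0.0]
width: 0.005
[ 0.53917029 -0.10425696  0.09976924] [-1.13010989  0.41487732 -0.03495396] 4.9
```

View pics/s4z.png

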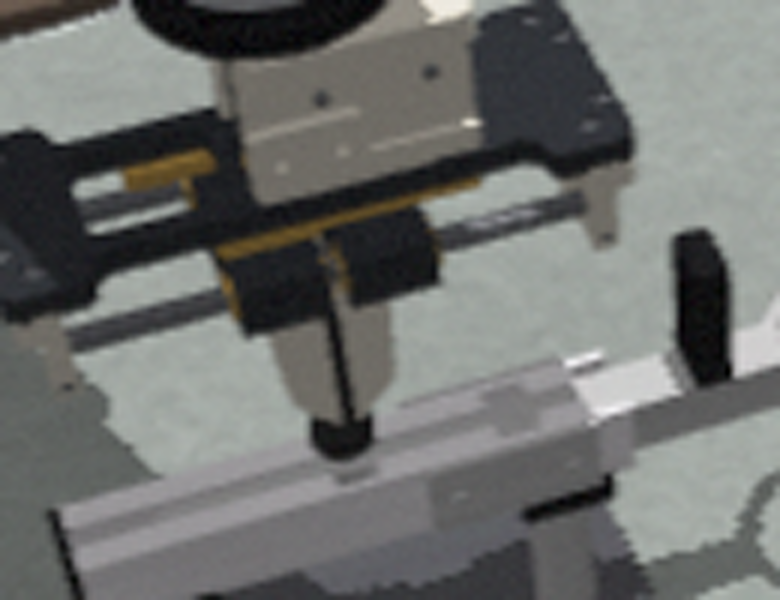

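View pics/w4.png

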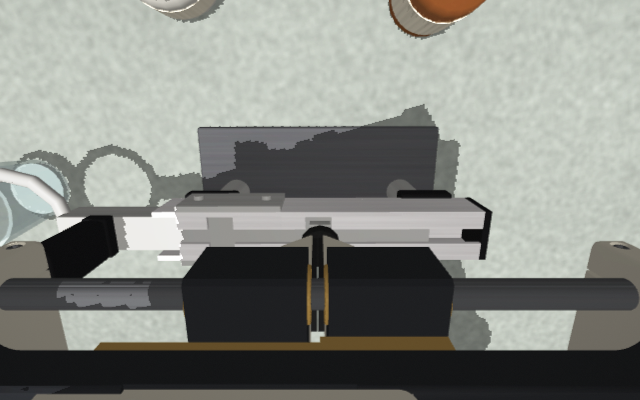

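```bash
for i in 1 2; do :; done; python3 -m crank '[[[0,0,0.2],0,255],[[0,0,0.2],0,255],[[0,0,0],0,255]]'; python3 -m crank '[[[0,0,0.2],0,255],[[0,0,0.1],0,255]]'; python3 -m crank '[[[0,0,0.1],0,255],[[0,0,0.1],0,255]]'
```

```text
clock: 5.3
position: [0.5389, -0.1042, 0.0955]
ee_rot: [3.114, -0.415, -0.001]
force: [-0.0, 0.1, -1.1]
width: 0.004
clock: 5.5
position: [0.5391, -0.1043, 0.0926]
ee_rot: [3.114, -0.415, -0.0]
force: [-1.3, 0.9, 0.1]
width: 0.004
clock: 5.7
position: [0.5391, -0.1043, 0.0907]
ee_rot: [3.114, -0.415, -0.0]
force: [-0.0, -0.2, 0.4]
width: 0.003
```

```bash
python3 -m crank '[[[0,0,0.1],0,255],[[0,0,0.1],0,255]]'; python3 -m crank '[[[0,0,0.1],0,255],[[0,0,0],0,255]]'
```

```text
clock: 5.9
position: [0.5392, -0.1042, 0.0889]
ee_rot: [3.114, -0.415, 0.0]
force: [-2.0, 0.5, 2.7]
width: 0.006
clock: 6.1
position: [0.5392, -0.1042, 0.088]
ee_rot: [3.114, -0.415, 0.0]
force: [-0.9, 0.2, 3.8]
width: 0.005
```

```bash
python3 -m crank '[[[0,0,0.1],0,255],[[0,0,0],0,255]]'
```

```text
clock: 6.3
position: [0.5392, -0.1042, 0.0869]
ee_rot: [-3.114, 0.415, -0.0]
force: [-1.0, 0.6, 4.7]
width: 0.007
```

Contact at reported z of about 0.089, with the force rising as the spring should. I'll press on to a depth of about 6.5 mm.

```bash
python3 -m crank '[[[0,0,0.1],0,255],[[0,0,0.1],0,255]]'; python3 -m crank '[[[0,0,0.1],0,255],[[0,0,0.1],0,255]]';python3 -m crank '[[[0,0,0.05],0,255],[[0,0,0],0,255]]'
```

```text
clock: 6.5
position: [0.5392, -0.1043, 0.0849]
ee_rot: [3.114, -0.415, 0.0]
force: [-1.2, -0.2, 4.9]
width: 0.006
clock: 6.7
position: [0.5393, -0.1042, 0.0829]
ee_rot: [3.114, -0.415, 0.001]
force: [-1.0, 0.4, 6.6]
width: 0.006
clock: 6.9
position: [0.5393, -0.1043, 0.0825]
ee_rot: [3.114, -0.415, 0.001]
force: [-1.8, -0.4, 6.6]
width: 0.006
```

The force of 6.6 N means about 6.2 mm of depth, so the lock should be clear. I'll drag outward along tool -y.

```bash
python3 -m crank '[[[0,-0.1,0],0,255],[[0,-0.1,0],0,255],[[0,0,0],0,255]]'
```

```text
clock: 7.2
position: [0.5397, -0.1028, 0.0825]
ee_rot: [3.113, -0.416, 0.0]
force: [-2.6, -0.1, 6.7]
width: 0.007
```

```bash
python3 -m crank '[[[0,-0.1,0],0,255],[[0,-0.1,0],0,255],[[0,-0.1,0],0,255]]'
```

```text
clock: 7.5
position: [0.5404, -0.1001, 0.0825]
ee_rot: [3.113, -0.416, 0.0]
force: [-1.7, -1.8, 6.4]
width: 0.005
```

```bash
python3 -m crank '[[[0,-0.2,0],0,255],[[0,-0.2,0],0,255],[[0,-0.2,0],0,255],[[0,-0.2,0],0,255],[[0,-0.2,0],0,255]]'
python3 - <<'E'
from h import *
s=monitor.observe();print(s['position'],s['force'])
im,d=get_image('scene')
cv2.imwrite('pics/s5z.png',cv2.resize(im[110:220,200:400,::-1],None,fx=4,fy=4,interpolation=cv2.INTER_CUBIC))
E
```

```text
clock: 8.0
position: [0.543, -0.0904, 0.0825]
ee_rot: [3.113, -0.416, 0.0]
force: [-2.4, -2.1, 7.1]
width: 0.002
[ 0.54297954 -0.09039724  0.08246322] [-2.37499573 -2.12767606  7.10482844]
```

View pics/s5z.png

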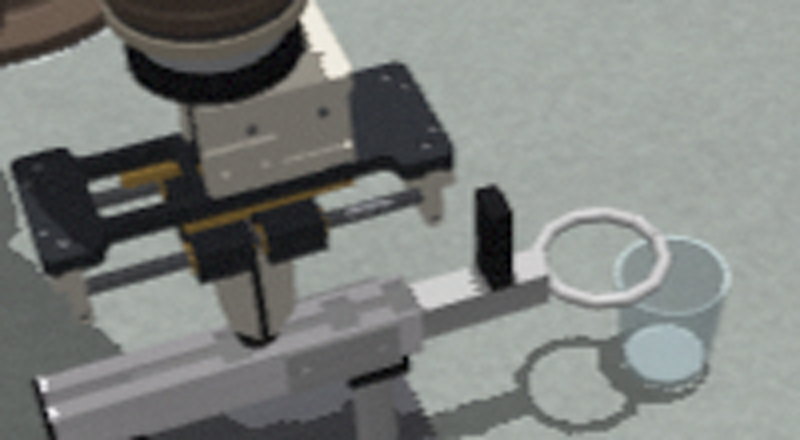

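Handle and ring have moved with the cap: the handle is near (495,235) in the zoom and the ring is now over the beaker's edge. I'll drag 10 mm more, well short of 44 mm. Then I'll lift off and push the handle, so the button is free to pop up.

```bash
python3 -m crank '[[[0,-0.2,0],0,255],[[0,-0.2,0],0,255],[[0,-0.2,0],0,255],[[0,-0.2,0],0,255],[[0,-0.2,0],0,255]]'; python3 -m crank '[[[0,0,-0.3],0,255],[[0,0,-1],0,255],[[0,0,-3],0,255],[[0,0,-3.5],0,255],[[0,0,0],0,255]]'
python3 - <<'E'
from h import *
s=monitor.observe();p=s['position'];R=Ro.from_rotvec(s['ee_rot']).as_matrix();print(p,s['force'])
im,d=get_image('top')
c=get_calibration('top');Rc=np.array(c['R']);t=np.array(c['t']).ravel()
vv,uu=np.mgrid[0:400,0:640]
P=(np.stack([(uu-c['cx'])/c['fx']*d,(vv-c['cy'])/c['fy']*d,d],-1)-t)@Rc
cv2.imwrite('pics/t6.png',cv2.resize(im[160:300,220:450,::-1],None,fx=3.4,fy=3.4,interpolation=cv2.INTER_CUBIC))
m=(abs(P[...,2]-.158)<.008)&(abs(P[...,0]-.578)<.03)&(abs(P[...,1]-.04)<.035)
print(m.sum(),P[m].mean(0) if m.any() else 0)
h0=np.array([.57185,.01757]);u=np.array([.2635,.9647])
if m.any():
    h=P[m].mean(0)[:2];print('moved',(h-h0)@u, (h-h0)@[-u[1],u[0]]); print('to handle tool cm',R.T@(np.r_[h,.091]-p)*100)
save('scene','s6')
im=cv2.imread('pics/s6.png');cv2.imwrite('pics/s6z.png',cv2.resize(im[110:220,200:400],None,fx=4,fy=4,interpolation=cv2.INTER_CUBIC))
E
```

```text
clock: 8.55
position: [0.5456, -0.0808, 0.0824]
ee_rot: [3.113, -0.416, -0.0]
force: [-2.0, -1.5, 7.2]
width: 0.012
clock: 9.05
position: [0.5486, -0.0801, 0.165]
ee_rot: [-3.113, 0.415, -0.012]
force: [0.6, -0.2, 0.3]
width: 0.008
[ 0.54864582 -0.08008076  0.1649842 ] [ 0.58693837 -0.15417373  0.34942938]
98 [0.57745838 0.04199191 0.15709914]
moved 0.025037620561374464 0.0010247723933852735
to handle tool cm [ -0.47152494 -12.52423908   7.4146281 ]
```

View pics/s6z.png

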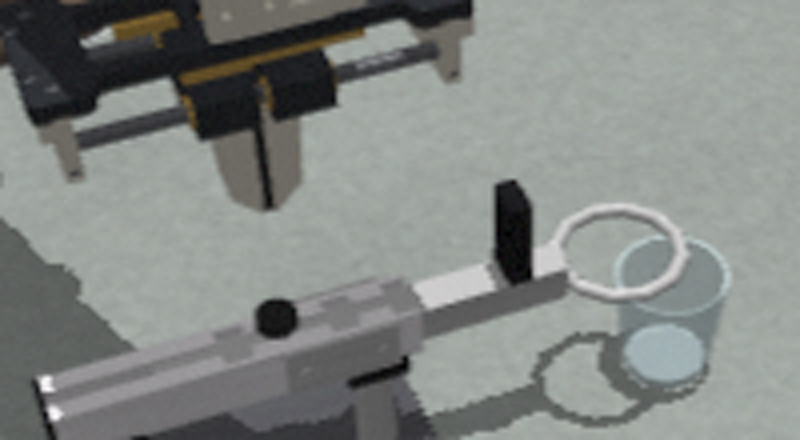

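View pics/t6.png

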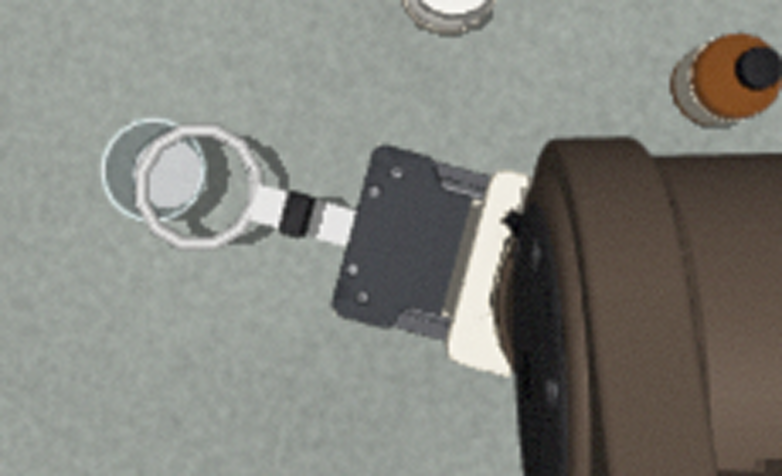

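The handle has moved 25.0 mm, matching the drag, and the cap is still down (zoom (276,318)) with nothing on it. Next I'll go behind the handle, real tip height about 135 mm.

```bash
python3 -m crank '[[[-0.15,-4.4,0],0,255],[[0,-4.5,0],0,255],[[0,0,3],0,255],[[0,0,3.4],0,255],[[0,0,0],0,255]]'
python3 - <<'E'
from h import *
s=monitor.observe();p=s['position'];R=Ro.from_rotvec(s['ee_rot']).as_matrix();print(p,s['force'],s['clock'],R.T@(np.array([.57746,.04199,.096])-p)*100)
im,d=save('scene','s7')
cv2.imwrite('pics/s7z.png',cv2.resize(im[100:220,230:400,::-1],None,fx=4.5,fy=4.5,interpolation=cv2.INTER_CUBIC))
im,d=save('wrist','w7')
E
```

```text
clock: 9.65
position: [0.5633, 0.006, 0.0914]
ee_rot: [3.112, -0.414, -0.015]
force: [-0.5, -0.4, 0.1]
width: 0.004
[0.56333667 0.00602943 0.09142096] [-0.54024495 -0.4140581   0.06946553] 9.65 [ 0.41989549 -3.83862932 -0.47391513]
```

View pics/s7z.png

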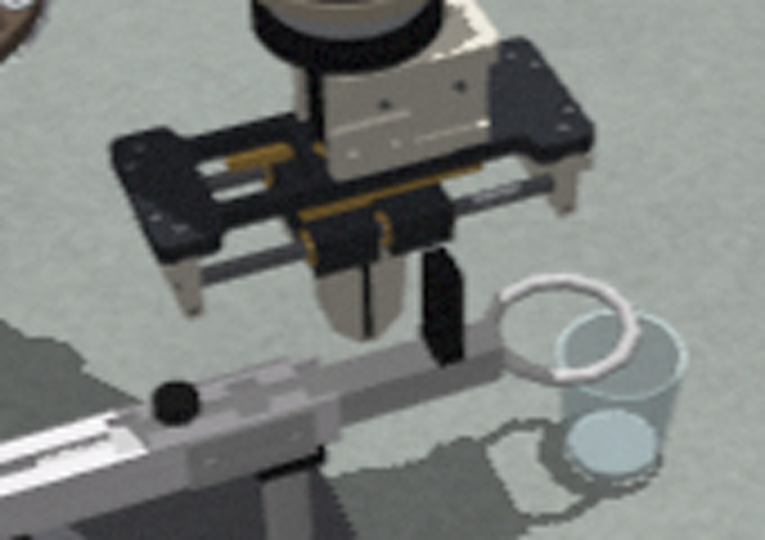

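View pics/w7.png

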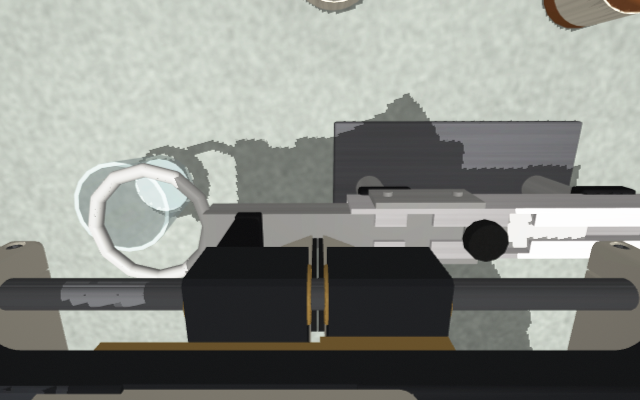

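```bash
python3 -m crank '[[[0.1,0,-0.6],0,255],[[0,0,0],0,255],[[0,0,0],0,255]]'
python3 - <<'E'
from h import *
s=monitor.observe();p=s['position'];R=Ro.from_rotvec(s['ee_rot']).as_matrix();print(p,s['force'],s['clock'],R.T@(np.array([.57746,.04199,.096])-p)*100)
im,d=get_image('scene');c=get_calibration('scene')
Rc=np.array(c['R']);t=np.array(c['t']).ravel()
vv,uu=np.mgrid[0:400,0:640]
P=(np.stack([(uu-c['cx'])/c['fx']*d,(vv-c['cy'])/c['fy']*d,d],-1)-t)@Rc
T=(P-p)@R  # tool coords
m=(abs(T[...,0])<.06)&(abs(T[...,1])<.05)&(T[...,2]<0.03)&(T[...,2]>-.2)&(P[...,2]>.1)
for y0 in np.arange(-.05,.05,.006):
    k=m&(T[...,1]>=y0)&(T[...,1]<y0+.006)
    if k.any():
        zz=P[...,2][k]; i=np.argsort(zz)[:400:40]; print(round(y0,3),zz[i].round(3), T[...,0][k][i].round(3))
cv2.imwrite('pics/s8z.png',cv2.resize(im[100:220,230:400,::-1],None,fx=4.5,fy=4.5,interpolation=cv2.INTER_CUBIC))
E
```

```text
clock: 10.05
position: [0.5696, 0.0058, 0.1039]
ee_rot: [-3.113, 0.416, -0.004]
force: [0.2, -0.2, 0.2]
width: 0.004
[0.56955625 0.00575792 0.10387259] [ 0.21280194 -0.20920565  0.23126519] 10.05 [-0.19042216 -3.70298775  0.78976535]
-0.05 [0.102 0.249 0.278] [0.007 0.025 0.021]
-0.044 [0.101 0.156 0.244 0.272] [0.007 0.008 0.026 0.021]
-0.038 [0.101 0.142 0.221 0.259 0.285] [0.008 0.01  0.029 0.025 0.021]
-0.032 [0.102 0.122 0.143 0.216 0.25  0.275] [0.008 0.003 0.002 0.035 0.025 0.024]
-0.026 [0.1   0.226 0.246 0.273] [0.01  0.037 0.024 0.024]
-0.02 [0.1   0.187 0.233 0.262 0.304] [0.009 0.01  0.033 0.025 0.037]
-0.014 [0.101 0.161 0.222 0.243 0.271 0.302] [0.006 0.01  0.036 0.025 0.024 0.036]
-0.008 [0.101 0.159 0.196 0.233 0.26  0.285] [0.007 0.01  0.011 0.03  0.025 0.02 ]
-0.002 [0.101 0.162 0.222 0.25  0.276] [0.006 0.009 0.034 0.026 0.025]
0.004 [0.101 0.159 0.213 0.234 0.263 0.287] [0.007 0.013 0.034 0.029 0.026 0.022]
0.01 [0.101 0.166 0.224 0.242 0.257 0.269 0.277 0.3  ] [ 0.007  0.012  0.036 -0.014  0.026  0.006  0.007  0.034]
0.016 [0.1   0.169 0.223 0.24  0.252 0.262 0.288] [ 0.007 -0.004  0.036  0.024  0.002 -0.016  0.021]
0.022 [0.101 0.111 0.232 0.239 0.25 ] [ 0.014 -0.013 -0.007 -0.014 -0.008]
0.028 [0.1   0.208 0.225 0.233 0.247] [ 0.014 -0.001  0.032 -0.005  0.025]
0.034 [0.101 0.112 0.241 0.253] [ 0.015 -0.019 -0.017  0.02 ]
0.04 [0.101 0.112 0.24  0.251] [ 0.016  0.008 -0.016 -0.024]
0.046 [0.101 0.224 0.252] [ 0.017  0.03  -0.02 ]
```

View pics/s8z.png

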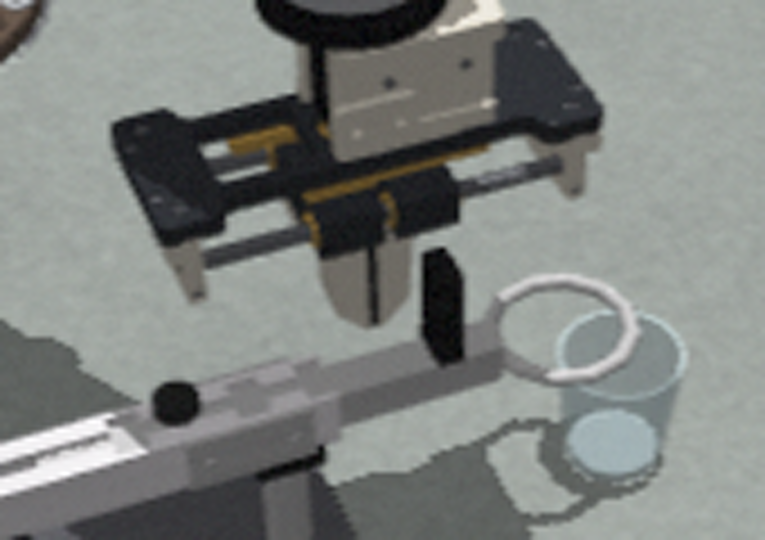

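The carriers are over 40 mm above the handle top, so there is clearance. I'll lower slightly and advance until I touch.

```bash
python3 -m crank '[[[0,0,0.4],0,255],[[0,-0.4,0],0,255],[[0,-0.4,0],0,255],[[0,0,0],0,255]]';python3 -m crank '[[[0,-0.2,0],0,255],[[0,-0.2,0],0,255],[[0,-0.2,0],0,255],[[0,0,0],0,255]]'
```

```text
clock: 10.5
position: [0.5707, 0.0148, 0.0983]
ee_rot: [-3.114, 0.413, 0.0]
force: [-0.2, 0.1, 0.8]
width: 0.004
clock: 10.9
position: [0.572, 0.0189, 0.0983]
ee_rot: [3.113, -0.416, -0.0]
force: [-1.0, -2.1, -0.2]
width: 0.007
```

```bash
python3 -m crank '[[[0,-0.2,0],0,255],[[0,-0.2,0],0,255],[[0,0,0],0,255]]'
```

```text
clock: 11.2
position: [0.573, 0.0224, 0.0983]
ee_rot: [3.113, -0.416, -0.001]
force: [-2.5, -5.0, 1.1]
width: 0.007
```

```bash
cat > chk.py <<'E'
from h import *
import sys
s=monitor.observe();p=s['position'];print(p,s['force'],s['clock'],'along',round(s['force'][:2]@[.2635,.9647],2))
im,d=save('scene',sys.argv[1])
cv2.imwrite('pics/'+sys.argv[1]+'z.png',cv2.resize(im[100:220,230:400,::-1],None,fx=4.5,fy=4.5,interpolation=cv2.INTER_CUBIC))
im,d=get_image('wrist')
c=get_calibration('wrist');R=np.array(c['R']);t=np.array(c['t']).ravel()
vv,uu=np.mgrid[0:400,0:640]
P=(np.stack([(uu-c['cx'])/c['fx']*d,(vv-c['cy'])/c['fy']*d,d],-1)-t)@R
cap=np.array([.5390,-.1047]);u=np.array([.2635,.9647])
A=(P[...,:2]-cap)@u;N=(P[...,:2]-cap)@[-u[1],u[0]]
m=(abs(A-.04)<.06)&(abs(N)<.014)&(P[...,2]>.1165)&(P[...,2]<.135)&(im.sum(2)<180)&(d>.1)
if m.any(): print('cap: n',m.sum(),'along mm',A[m].mean()*1000,'z mm',np.percentile(P[...,2][m],[50,90])*1000)
cv2.imwrite('pics/'+sys.argv[1]+'w.png',im[...,::-1])
E
python3 chk.py c1
```

```text
[0.57298184 0.02239385 0.09825996] [-2.5481145  -5.03177845  1.11806744] 11.2 along -5.53
cap: n 1317 along mm 29.633969114161008 z mm [123.18063727 124.09769894]
```

View pics/c1z.png

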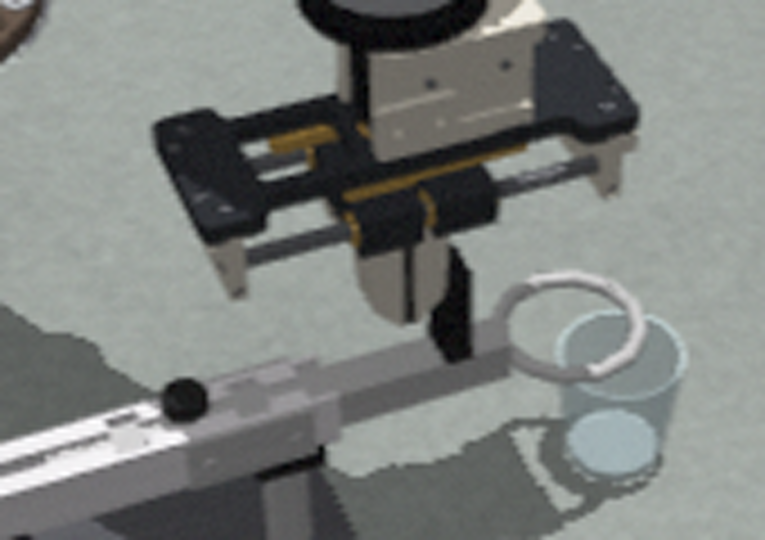

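View pics/c1w.png

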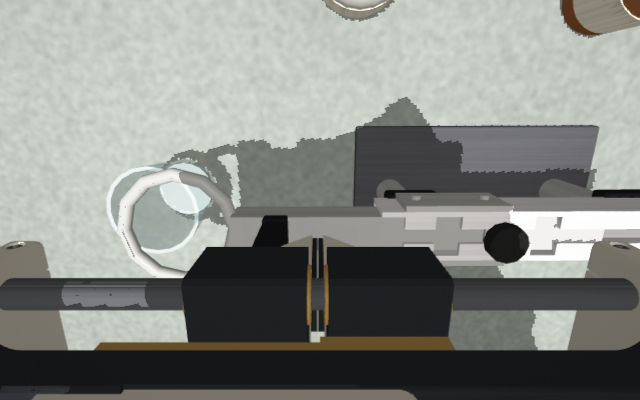

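The tube slides with about 5 N on the handle, and the cap is at about 30 mm, 4.5 mm down. The next hole shows in the wrist view near (447,236), so I'll estimate where it is.

```bash
python3 - <<'E'
from h import *
c=get_calibration('wrist');R=np.array(c['R']);t=np.array(c['t']).ravel();C=-R.T@t
u=np.array([.2635,.9647])
for px in [(434,236),(447,236),(460,236),(506,242)]:
    r=R.T@np.array([(px[0]-c['cx'])/c['fx'],(px[1]-c['cy'])/c['fy'],1])
    z=.1235 if px[0]==506 else .11
    X=C+r*(z-C[2])/r[2];print(px,X.round(4),((X[:2]-[.539,-.1047])@u*1000).round(1))
im=cv2.imread('pics/c1w.png');cv2.imwrite('pics/c1wz.png',cv2.resize(im[180:270,360:560],None,fx=4,fy=4,interpolation=cv2.INTER_CUBIC))
E
```

```text
(434, 236) [ 0.5564 -0.0429  0.11  ] 64.2
(447, 236) [ 0.5544 -0.0501  0.11  ] 56.7
(460, 236) [ 0.5525 -0.0573  0.11  ] 49.3
(506, 242) [ 0.5494 -0.0763  0.1235] 30.2
```

View pics/c1wz.png

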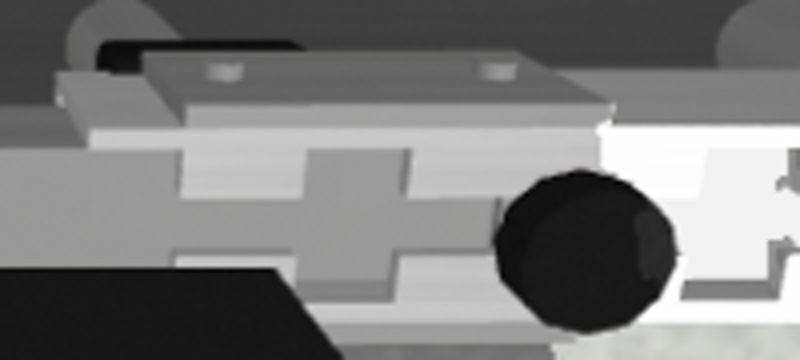

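The next hole's edges are at about 49 and 63.5 mm, so the click should come near 56 mm. I'll push quickly to about 46 mm and then slow down.

```bash
python3 -m crank '[[[0,-0.2,0],0,255],[[0,-0.2,0],0,255],[[0,-0.2,0],0,255],[[0,-0.2,0],0,255]]'; python3 -m crank '[[[0,-0.2,0],0,255],[[0,-0.2,0],0,255],[[0,-0.15,0],0,255],[[0,-0.15,0],0,255]]';python3 chk.py c2
```

```text
clock: 11.7
position: [0.575, 0.0301, 0.0983]
ee_rot: [3.113, -0.416, -0.001]
force: [-2.3, -5.1, 2.3]
width: 0.002
clock: 12.1
position: [0.5769, 0.0369, 0.0983]
ee_rot: [3.113, -0.416, -0.001]
force: [-1.6, -4.4, 2.1]
width: 0.007
[0.57686675 0.03688588 0.09828043] [-1.57420767 -4.41541634  2.14827665] 12.1 along -4.67
cap: n 1325 along mm 44.94329777852313 z mm [123.21147395 124.07277483]
```

```bash
python3 -m crank '[[[0,-0.1,0],0,255],[[0,-0.1,0],0,255],[[0,-0.1,0],0,255]]'; python3 -m crank '[[[0,-0.1,0],0,255],[[0,-0.1,0],0,255],[[0,-0.1,0],0,255]]'
```

```text
clock: 12.5
position: [0.5777, 0.0399, 0.0983]
ee_rot: [3.113, -0.416, -0.001]
force: [-2.4, -5.5, 2.3]
width: 0.003
clock: 12.8
position: [0.5785, 0.0428, 0.0983]
ee_rot: [3.113, -0.416, -0.001]
force: [-1.9, -4.2, 2.7]
width: 0.008
```

```bash
python3 -m crank '[[[0,-0.1,0],0,255],[[0,-0.1,0],0,255]]'; python3 chk.py c3
```

```text
clock: 13.0
position: [0.579, 0.0448, 0.0983]
ee_rot: [3.113, -0.416, -0.001]
force: [-2.3, -4.8, 1.8]
width: 0.003
[0.57897431 0.04475415 0.09827911] [-2.34970783 -4.76511552  1.77946826] 13.0 along -5.22
cap: n 1328 along mm 52.910611158488905 z mm [123.31958711 124.1839819 ]
```

```bash
python3 -m crank '[[[0,-0.05,0],0,255],[[0,-0.05,0],0,255]]'; python3 chk.py c4 | tail -1
```

```text
clock: 13.3
position: [0.5792, 0.0458, 0.0983]
ee_rot: [3.113, -0.416, -0.001]
force: [-2.3, -5.4, 3.0]
width: 0.004
cap: n 1324 along mm 53.82493762538302 z mm [123.31294034 124.21218434]
```

```bash
python3 -m crank '[[[0,-0.05,0],0,255],[[0,-0.05,0],0,255]]'; python3 chk.py c5 | tail -1
```

```text
clock: 13.6
position: [0.5795, 0.0467, 0.0983]
ee_rot: [3.113, -0.416, -0.001]
force: [-2.2, -4.6, 2.2]
width: 0.004
cap: n 1334 along mm 54.98952417371876 z mm [123.41183892 124.30192308]
```

```bash
python3 -m crank '[[[0,-0.05,0],0,255]]'; python3 chk.py c6 | tail -1
```

```text
clock: 13.8
position: [0.5797, 0.0473, 0.0983]
ee_rot: [3.113, -0.416, -0.001]
force: [-2.1, -4.8, 1.6]
width: 0.002
cap: n 1336 along mm 55.52139119553192 z mm [123.48238007 124.35543396]
```

```bash
python3 -m crank '[[[0,-0.05,0],0,255]]'; python3 chk.py d1 | tail -1
```

```text
clock: 14.0
position: [0.5798, 0.0478, 0.0983]
ee_rot: [3.113, -0.416, -0.0]
force: [-2.7, -4.7, 1.1]
width: 0.002
cap: n 1344 along mm 56.229295985120075 z mm [123.65968698 124.53988655]
```

```bash
python3 -m crank '[[[0,-0.05,0],0,255]]'; python3 chk.py d2 | tail -1
```

```text
clock: 14.2
position: [0.5801, 0.0487, 0.0983]
ee_rot: [3.114, -0.416, -0.0]
force: [-0.8, -2.2, -0.1]
width: 0.003
cap: n 1427 along mm 57.821239013754415 z mm [127.59248971 128.51012448]
```

```bash
python3 -m crank '[[[0,-0.05,0],0,255]]'; python3 chk.py d3 | tail -1
```

```text
clock: 14.4
position: [0.5804, 0.0499, 0.0983]
ee_rot: [-3.114, 0.414, -0.0]
force: [-0.4, -1.6, 0.2]
width: 0.005
cap: n 1432 along mm 58.30863010559975 z mm [127.63417943 128.56320433]
```

Click: the cap rose from 123.7 to 127.6 mm and the push force dropped to about 2 N. I'll back off and lift away.

```bash
python3 -m crank '[[[0,0.2,0],0,255],[[0,0.6,0],0,255],[[0,0.7,0],0,255],[[0,0,-2],0,255],[[0,0,-3],0,255]]'; python3 -m crank '[[[0,0,-4],0,255],[[-4,0,0],0,255],[[-4.5,0,0],0,255],[[-4.5,0,0],0,255],[[-4.5,0,0],0,255]]'; python3 -m crank '[[[-4.5,0,0],0,255],[[0,0,0],0,255],[[0,0,0],0,255]]'
python3 - <<'E'
from h import *
s=monitor.observe();print(s['position'],s['force'],s['clock'])
im,d=save('scene','e1')
cv2.imwrite('pics/e1z.png',cv2.resize(im[100:300,200:410,::-1],None,fx=3,fy=3,interpolation=cv2.INTER_CUBIC))
im,d=get_image('top');cv2.imwrite('pics/e1t.png',cv2.resize(im[130:300,220:460,::-1],None,fx=3.3,fy=3.3,interpolation=cv2.INTER_CUBIC))
c=get_calibration('top');R=np.array(c['R']);t=np.array(c['t']).ravel()
vv,uu=np.mgrid[0:400,0:640]
P=(np.stack([(uu-c['cx'])/c['fx']*d,(vv-c['cy'])/c['fy']*d,d],-1)-t)@R
cap=np.array([.53817,-.10451]);u=np.array([.2635,.9647])
A=(P[...,:2]-cap)@u;N=(P[...,:2]-cap)@[-u[1],u[0]]
for nm,a,zl,zh in(('cap',.057,.117,.14),('handle',.185,.15,.165)):
    m=(abs(A-a)<.025)&(abs(N)<.02)&(P[...,2]>zl)&(P[...,2]<zh)&(im.sum(2)<160)
    print(nm,m.sum(),A[m].mean() if m.any() else '',P[...,2][m].mean() if m.any() else '')
for l in('beaker','reagent','jar'): print(l,[np.round(r['location'],4).tolist() for r in look_for(l,'top')][:2])
E
```

```text
clock: 15.0
position: [0.5748, 0.0336, 0.1473]
ee_rot: [3.113, -0.417, -0.006]
force: [0.7, -0.2, 0.2]
width: 0.005
clock: 15.5
position: [0.4058, 0.0805, 0.1883]
ee_rot: [-3.114, 0.416, -0.001]
force: [0.6, 0.9, 1.2]
width: 0.008
clock: 15.8
position: [0.3639, 0.0922, 0.1888]
ee_rot: [-3.114, 0.414, -0.003]
force: [-0.6, -0.6, -0.2]
width: 0.006
[0.36387422 0.09223937 0.18880164] [-0.55449791 -0.64186644 -0.16929883] 15.8
cap 73 0.05691841384085815 0.12774245965096692
handle 90 0.1831429488699665 0.15705961586845618
beaker [[0.607, 0.1427, 0.0102]]
reagent [[0.6566, -0.2077, 0.0769]]
jar [[0.7208, -0.0459, 0.0712]]
```

View pics/e1z.png

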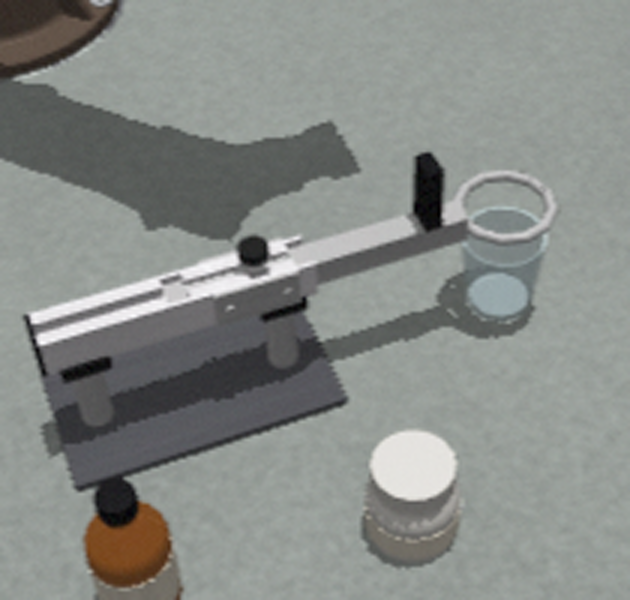

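View pics/e1t.png

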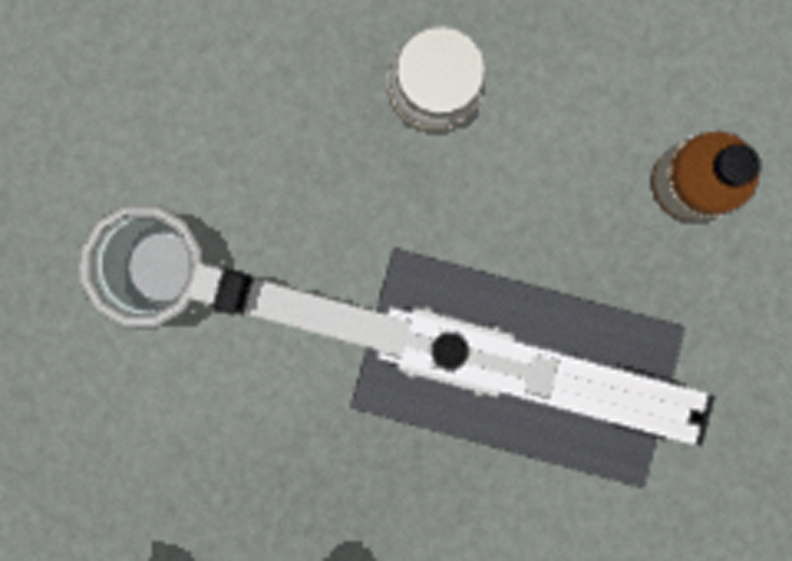

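The cap is up at 127.7 mm and the arm stands at 56.9 mm. The ring is over the beaker (top zoom (142,265)), the bottle and jar are where they were, and the robot is clear. I'm handing it in.

```bash
python3 -c "
from cell import workorder; print(workorder.sign_off())"
```

```text
the job is handed in; nothing more can be done
None
```

The funnel arm is locked in its next hole, with the ring over the beaker. I handed the job in at about 16 s.

**How it went:**
- **Pressing the button:** I pressed it in with the shut fingers, to about 6.5 mm; the readings peaked at about 7 N. Dragging the cap took the tube out 25 mm.
- **Pushing the tube:** I then lifted off and pushed the handle in small steps, with about 5 N. The button clicked up at about 57 mm, and I stopped one small step later and backed away.

**Last checks:**
- The cap is up at 127.7 mm, against a nominal 128 mm.
- From the top camera, the cap moved out 56.9 mm. The handle gives about 56.5 mm.
- The network's fixes for the beaker, bottle and jar are within about 5 mm of the first ones in x and y, which is about its accuracy. The beaker's height reading was 14 mm lower (0.010 against 0.025 m), probably because the ring now covers part of it.
- The wrist force reads about zero with the robot clear of everything.

**Disagreement:** the real fingertips sat about 38 mm higher than the reported tool position. Both cameras showed it, and the cap contact confirmed it (reported height 0.089 m against a real 0.128 m). I allowed for it in every approach.

I did not tug the tube to test the lock.

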